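# Pin the cylinder head to its work fixture

### The arm

A 6-joint arm with a two-finger parallel gripper is mounted at the origin on the work surface. World frame = base frame: x ahead of the robot, y to its left, z up, the work surface at z = 0. Lengths are in m, angles in rad, forces in N, time in s.
With the tool pointing down it reaches from about 0.425 to 0.925 m from the base axis. Payload 12.5 kg.
Tool frame: the origin (TCP) lies at the very end of the fingers, on their centre line; the grasp point (between the pads) lies 19 mm behind it; x points along the fingers, y is the direction in which the jaws open and shut, and the axes are right-handed (so a half turn about x gives the same grasp; the last joint's range is limited). The gripper opens to 85 mm and grips with 20 to 120 N. Pads are 22 mm wide; open, the fingers measure 114 mm over their backs; the gripper's body (76 mm by 85 mm) begins 54 mm behind the grasp point. The pads swing forward as they close: fully open they stand 13 mm farther back than shut.
Start: joints at [-1.344, 0.491, 1.559, -0, 1.092, -0.106], TCP at [0.204, -0.591, 0.231] pointing down, gripper open.
Joint ranges: [-3.1, 3.1], [-0.84, 2.19], [0.05, 2.79], [-1.13, 4.28], [0.06, 2.93], [-2.69, 2.69]. Speed limits (rad/s): [2.22, 2.22, 2.79, 3.14, 3.14, 3.14].

### API

Orientations are given as a rotation vector (axis times angle).
In Python, from bench import r gives the robot as it stands.
- The arm moves only by the tool apply_moves, never from a script. Its argument "steps" is a list of rows, each a list of 2 entries, a list of its own where there are three numbers: the shift along the tool's x, y, z in cm, then the turn, a rotation vector about the tool's x, y, z in rad. In form: [[[dx, dy, dz], [wx, wy, wz]], ...]. A call has 1 to 12 rows; each row shifts and turns the pose as measured when the row begins, along the tool's axes as they then stand; what a row does not reach is not made up. A row lasts 1/10 s, in which the tool goes at most 50 mm and 8.59 degrees, less where a joint would pass 70% of its speed; a pose out of reach is approached as far as the arm can. A call is refused whole if a number of a shift passes 5 or a number of a turn 0.15, either way. A call with a gripper value outside its range is refused whole. "gripper" is the opening, from -1 (shut) to 1 (fully open), so that 0 is half open, set as the call begins (left out, the last holds). The fingers move at their own pace and stop on an object; "newtons" is the grip in N (left out, the last holds). Time passes only in rows, so rows that do not move let the fingers close. It gives the time, the measured TCP pose, the force and the opening at its end, in the units of the state.
- r.read_state(): the state, without advancing time (a new reading comes with each control period).
- r.camera(name): name is "scene" or "top"; returns (picture, depth): 384x512x3 uint8, blue, green, red; 384x512 float32, m along the optical axis (not along the pixel's ray), 0 where there is no reading.
- r.camera_params(name): a dict with "mtx" (3x3 intrinsics, pixels), "rvec" (rotation vector, rad) and "tvec" (3), from world to camera coordinates, as OpenCV has them. Camera axes: x right, y down, z forward; pixel columns grow to the right and rows downward; lengths in m; the calibration is good to about 2 mm. A picture is of the moment at which its call begins. camera_params takes no time and is no camera call.
- r.job_done(): hands the job in, once; it reports no verdict.
The state is a dict: "time_s": time; "joint_positions": joint angles; "joint_vel": joint speeds; "effort": joint torques, N m; "tool_pos": TCP position; "ee_rot": TCP orientation; "contact_force": force on the tool from outside, world axes, zero at the start; "moment": the same for the moment, N m; "opening": opening from 0.0 (shut) to 1.0 (fully open).
Only numpy, scipy, OpenCV 4.12 (cv2) and the standard library are available. Lean on these libraries where they do the work, as an engineer would, in place of code of your own. Each camera call takes 0.05 s, during which the arm holds its last target.

### The job

Take the locating pin, the one with the long round ribbed grip and wide collar, out of the drilled wooden block and put it down through the eyelet of the lug that sticks out of the cylinder head. Lower it in while holding it, do not drop it in from above, and leave it upright with its collar resting on the eyelet.

Things in the scene. Friction and masses are not known exactly. Their poses are not given: they have to be found in the camera images.
- pin: Steel locating pin, 0.25 kg, upright in the block, collar on its top. Origin: on the axis at the collar's underside; z up. Above it: collar 48 mm across, 6 thick, then round ribbed grip 26 mm across, 50 long. Below: shank 14 mm across, 70 long, last 12 mm tapering to 4. The block's other two items are a bolt with a low six-sided head and a thin stud with a nut.
- eyelet (a point): Centre of the top face of the eyelet, 90 mm above the table: a fixed aluminium ring, 56 mm across, 24 thick, vertical through hole 30 mm across, on the lug of the black finned cylinder head (240 x 150 mm, 95 high). x points to the head, z up. A fixture ring with a 40 mm hole lies in line 30 mm below the eyelet; the seated pin's tip passes it too.
- rack: Fixed drilled wooden block, 70 x 230 mm, 80 high; origin under its centre, long side along its y. Three holes 21 mm across, 76 deep, in its top at y = -80, 0 and +80 mm; the pin stands in any of them.
Mind the look-alikes: they are no part of the job. What is shaped like the pin but green or turquoise is not meant.

How it is judged:
On the way:
1. the pin, still held in the fingers, has its shank at least 25 mm down inside the eyelet (z of pin in the frame of eyelet between -0.01 and 0.045 m and horizontal distance between pin and eyelet below 0.015 m and angle between pin's own z axis and vertical below 0.35 rad and contact force between the fingers and pin above 1 N), for 0.05 s.
At the end, for the whole second after the job is handed in: The pin stands in the eyelet, upright within 8 degrees, its collar's underside within 5 mm of the eyelet's top face and its axis within 12 mm of the hole's, released and at rest (z of pin in the frame of eyelet between -0.005 and 0.005 m and horizontal distance between pin and eyelet below 0.012 m and angle between pin's own z axis and vertical below 0.15 rad and linear speed of pin below 0.02 m/s); the robot touches nothing.
It also fails if it takes over 35 s, if anything falls off the work surface, if the arm or the gripper's body presses on something with over 40 N, if the wrist force passes 120 N, or if a joint passes its speed limit or range.

## Working session

There is one attempt and no reset: what is moved stays moved. The work goes in short steps, Python scripts to look and compute and a tool call to move; the robot and the scene stay as the last step left them, time stands still between calls to the robot, and variables do not carry over. Pictures are saved under pics/ and viewed, and the job is handed in when it is done.

Besides the shell and the picture viewer there is one more tool, called after "Emit:" by a JSON object that holds its "method" and its "body", one argument or row to a line. apply_moves: Moves the arm, as the interface text tells. Its arguments: {"type":"object","properties":{"steps":{"type":"array"},"gripper":{"type":"number"},"newtons":{"type":"number"}},"required":["steps"]}

```bash
mkdir -p pics; ls; cat > h.py <<'E'
import numpy as np, cv2
from bench import r
def grab(n,tag):
    im,d=r.camera(n); cv2.imwrite(f'pics/{tag}.png',im); np.save(f'pics/{tag}.npy',d); return im,d
def world(n,u,v,z):  # camera depth z
    p=r.camera_params(n); R=cv2.Rodrigues(np.array(p['rvec'],float))[0]; K=np.array(p['mtx'])
    c=np.linalg.inv(K)@np.array([u,v,1.])*z
    return R.T@(c-np.array(p['tvec'],float).ravel())
def atz(n,u,v,h): # ray hits world z=h
    a=world(n,u,v,0.);b=world(n,u,v,1.); t=(h-a[2])/(b[2]-a[2]); return a+t*(b-a)
def proj(n,P):
    p=r.camera_params(n); return cv2.projectPoints(np.array(P,float).reshape(-1,3),np.array(p['rvec'],float),np.array(p['tvec'],float),np.array(p['mtx']),None)[0].reshape(-1,2)
E
python3 - <<'E'
from h import *
for n in('scene','top'):
    im,d=grab(n,n+'0'); p=r.camera_params(n); print(n,p, world(n,256,192,0))
print(r.read_state())
E
```

```text
pics
scene {'mtx': array([[492.84995819,   0.        , 263.77599106],
       [  0.        , 492.84995819, 190.69342372],
       [  0.        ,   0.        ,   1.        ]]), 'rvec': array([ 1.20529624,  2.55761206, -0.72522067]), 'tvec': array([ 0.31629112, -0.33189395,  1.40712785])} [0.97839413 0.41302061 1.03070915]
top {'mtx': array([[462.78920484,   0.        , 249.17853197],
       [  0.        , 462.78920484, 186.88980883],
       [  0.        ,   0.        ,   1.        ]]), 'rvec': array([ 2.11681251, -2.10289363,  0.22391515]), 'tvec': array([0.01006695, 0.56626671, 0.80121311])} [0.38539827 0.01319653 0.90221716]
{'time_s': 0.1, 'joint_positions': array([-1.34360098e+00,  4.91516074e-01,  1.55934043e+00, -1.50503221e-05,
        1.09167215e+00, -1.05596647e-01]), 'joint_vel': array([-0.00046933, -0.00350554, -0.00308189, -0.00039744, -0.00051171,
        0.00054914]), 'effort': array([ 2.74636135e-03, -6.19447446e+01, -2.62025946e+01, -1.20945890e-05,
        2.90933305e-03,  1.54293868e-06]), 'tool_pos': array([ 0.20415912, -0.5905372 ,  0.23079229]), 'ee_rot': array([ 2.04139839,  0.34383627, -2.04154371]), 'contact_force': array([-0.0314771 , -0.08428717,  0.34237659]), 'moment': array([0.00397205, 0.02362328, 0.03564159]), 'opening': 1.0004237138563432}
```

View pics/scene0.png

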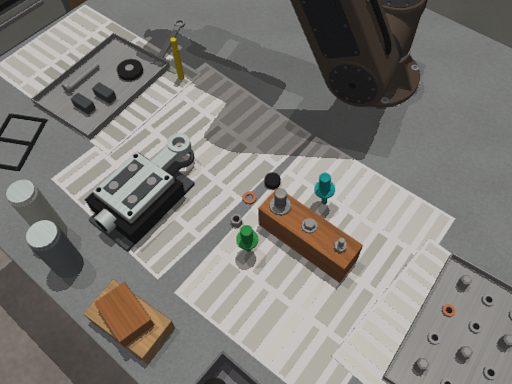

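View pics/top0.png

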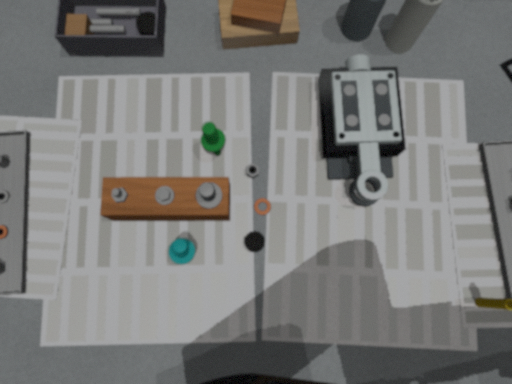

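In the scene view, five things could be taken for the pin:
- a steel item at (280,200)
- a bolt at (309,225)
- a stud with a nut at (340,244)
- a turquoise look-alike at (324,186)
- a green look-alike at (246,238)

By the description I choose the steel item at (280,200), which is at (208,193) in the top view. The eyelet is at (371,186) in the top view. Next I check both in a crop.

```bash
python3 - <<'E'
from h import *
s=cv2.imread('pics/scene0.png');t=cv2.imread('pics/top0.png')
a=cv2.resize(s[165:285,230:370],None,fx=4,fy=4,interpolation=2)[:, :560]
cv2.imwrite('pics/c1.png',a)
b=cv2.resize(t[165:225,180:250],None,fx=6,fy=6,interpolation=2)
c=cv2.resize(t[160:220,335:405],None,fx=6,fy=6,interpolation=2)
cv2.imwrite('pics/c2.png',np.vstack([b[:300],c[:300]]) if 0 else cv2.resize(np.hstack([b,c]),None,fx=.95,fy=.95))
d=np.load('pics/top0.npy')
for u,v in[(208,192),(208,188),(371,175),(380,186),(371,186),(362,186),(371,195),(165,195),(225,205)]:
    print(u,v,world('top',u,v,d[v,u]).round(4))
E
```

```text
208 192 [0.5408 0.0833 0.135 ]
208 188 [0.5475 0.0834 0.1361]
371 175 [ 0.5825 -0.2052  0.093 ]
380 186 [ 0.5642 -0.2228  0.0843]
371 186 [ 0.5818 -0.2284  0.0031]
362 186 [ 0.5627 -0.1888  0.0902]
371 195 [ 0.5465 -0.2044  0.0893]
165 195 [0.5424 0.1628 0.0977]
225 205 [0.5283 0.0571 0.0798]
```

View pics/c1.png

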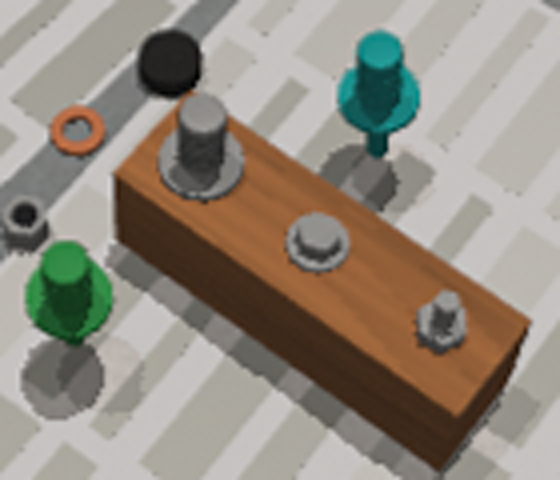

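View pics/c2.png

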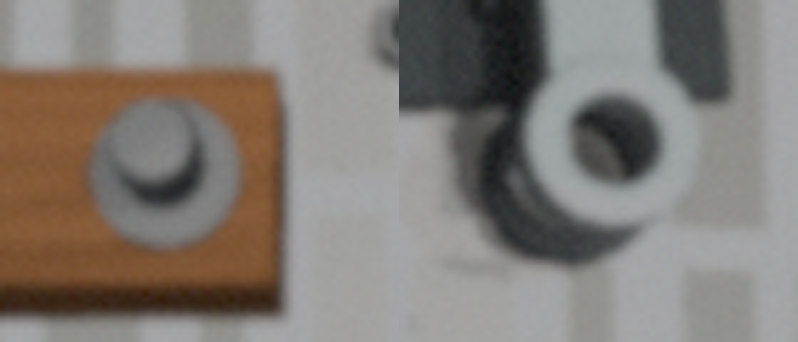

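The crop confirms the choice: a plain steel ribbed grip with a wide collar at (208,193) in the top view, and an open eyelet around (372,185). Now I measure both positions with both cameras.

```bash
python3 - <<'E'
from h import *
print('pin top',atz('top',207.5,190.4,.136),'collar',atz('top',209.1,195.35,.086))
print('eye',atz('top',372.4,185.1,.09))
for n in('top','scene'):
    d=np.load(f'pics/{n}0.npy'); vv,uu=np.mgrid[0:384,0:512]
    W=np.array([world(n,u,v,z) for u,v,z in zip(uu.ravel(),vv.ravel(),d.ravel())])
    def sel(cx,cy,rad,z0,z1):
        m=(np.hypot(W[:,0]-cx,W[:,1]-cy)<rad)&(W[:,2]>z0)&(W[:,2]<z1); return W[m]
    P=sel(.543,.083,.025,.128,.145);c,rr=cv2.minEnclosingCircle(P[:,:2].astype(np.float32));print(n,'top',len(P),P.mean(0),c,rr)
    P=sel(.543,.083,.04,.083,.092);c,rr=cv2.minEnclosingCircle(P[:,:2].astype(np.float32));print(n,'collar',len(P),P.mean(0),c,rr)
    P=sel(.564,-.206,.032,.083,.096);c,rr=cv2.minEnclosingCircle(P[:,:2].astype(np.float32));print(n,'eye',len(P),P.mean(0),c,rr)
q=proj('scene',[[.543,.083,.136],[.543,.083,.086],[.564,-.206,.09]]);print(q)
s=cv2.imread('pics/scene0.png')
cv2.imwrite('pics/c3.png',np.hstack([cv2.resize(s[120:180,150:210],None,fx=6,fy=6,interpolation=2),cv2.resize(s[170:230,250:310],None,fx=6,fy=6,interpolation=2)]))
E
```

```text
pin top [0.54335348 0.08416486 0.136     ] collar [0.54459985 0.08569053 0.086     ]
eye [ 0.56453435 -0.20760478  0.09      ]Traceback (most recent call last):
  File "<stdin>", line 6, in <module>
  File "h.py", line 6, in world
    p=r.camera_params(n); R=cv2.Rodrigues(np.array(p['rvec'],float))[0]; K=np.array(p['mtx'])
ValueError: time passes only in moves, steps and waits
```

```bash
sed -i 's/^def grab/PP={n:r.camera_params(n) for n in("scene","top")}\ndef grab/; s/p=r.camera_params(n)/p=PP[n]/' h.py; python3 - <<'E'
from h import *
for n in('top','scene'):
    d=np.load(f'pics/{n}0.npy'); vv,uu=np.mgrid[0:384,0:512]
    W=np.array([world(n,u,v,z) for u,v,z in zip(uu.ravel(),vv.ravel(),d.ravel())])
    def sel(t,cx,cy,rad,z0,z1):
        m=(np.hypot(W[:,0]-cx,W[:,1]-cy)<rad)&(W[:,2]>z0)&(W[:,2]<z1); P=W[m]
        if len(P): c,rr=cv2.minEnclosingCircle(P[:,:2].astype(np.float32));print(n,t,len(P),P.mean(0).round(4),np.round(c,4),round(rr,4))
    sel('top',.543,.083,.025,.128,.145)
    sel('collar',.543,.083,.04,.083,.092)
    sel('eye',.564,-.206,.032,.083,.096)
print(proj('scene',[[.544,.085,.136],[.544,.085,.086],[.5645,-.2076,.09]]))
s=cv2.imread('pics/scene0.png')
cv2.imwrite('pics/c3.png',np.hstack([cv2.resize(s[120:180,150:210],None,fx=6,fy=6,interpolation=2),cv2.resize(s[170:230,250:310],None,fx=6,fy=6,interpolation=2)]))
E
```

```text
top top 191 [0.5457 0.0857 0.1354] [0.5464 0.0861] 0.0133
top collar 331 [0.5416 0.084  0.0862] [0.5415 0.084 ] 0.0382
top eye 571 [ 0.5664 -0.2072  0.09  ] [ 0.5676 -0.2068] 0.0287
scene top 113 [0.547  0.0892 0.1357] [0.5452 0.0886] 0.0141
scene collar 228 [0.5509 0.0914 0.0864] [0.5441 0.0848] 0.038
scene eye 305 [ 0.5682 -0.2041  0.0899] [ 0.5673 -0.2071] 0.0297
[[279.36726725 191.71616712]
 [278.96354486 203.46596308]
 [178.05145306 140.99227116]]
```

View pics/c3.png

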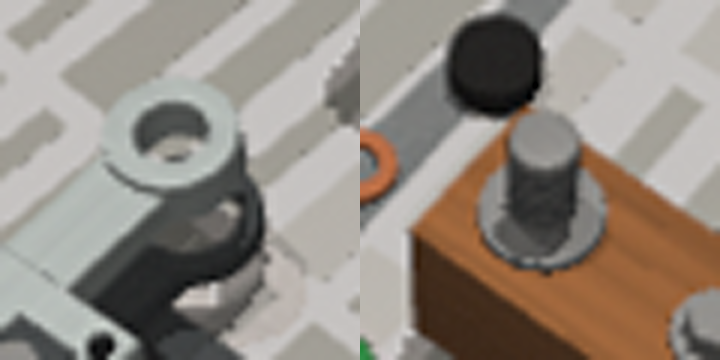

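```bash
cat >> h.py <<'E'
from scipy.spatial.transform import Rotation as Ro
def rel(target, Rt=None):
    s=r.read_state(); R=Ro.from_rotvec(s['ee_rot'])
    d=R.inv().apply(np.array(target)-s['tool_pos'])*100
    print('R cols x,y,z\n',R.as_matrix().round(3),'\nshift cm (tool)',d.round(2), 'pos',s['tool_pos'].round(4),'open',round(s['opening'],3),'F',s['contact_force'].round(1),'t',s['time_s'])
E
python3 -c "
from h import *
rel([.546,.0865,.22])"
```

```text
R cols x,y,z
 [[-0.     0.327 -0.945]
 [ 0.001 -0.945 -0.327]
 [-1.    -0.001 -0.   ]] 
shift cm (tool) [  1.13 -52.82 -54.43] pos [ 0.2042 -0.5905  0.2308] open 1.0 F [-0.  -0.1  0.3] t 0.1
```

Emit:
{"method": "apply_moves", "body": {
  "steps": [
    [[0,-2,-2],[0,0,0]],
    [[0,-3,-3.1],[0,0,0]],
    [[0,-3,-3.1],[0,0,0]],
    [[0,-3,-3.1],[0,0,0]],
    [[0,-3,-3.1],[0,0,0]],
    [[0,-3,-3.1],[0,0,0]],
    [[0,-3,-3.1],[0,0,0]],
    [[0,-3,-3.1],[0,0,0]],
    [[0,-3,-3.1],[0,0,0]],
    [[0,-3,-3.1],[0,0,0]],
    [[0,-3,-3.1],[0,0,0]],
    [[0,-3,-3.1],[0,0,0]]
  ],
  "gripper": 0.5
}}

```text
time_s: 1.3
tool_pos: [0.4357, -0.1282, 0.2285]
ee_rot: [2.047, 0.34, -2.05]
contact_force: [-0.1, -1.1, 0.1]
opening: 0.755
```

```bash
python3 -c "
from h import *
rel([.546,.0865,.22])"
```

```text
R cols x,y,z
 [[-0.002  0.318 -0.948]
 [ 0.005 -0.948 -0.318]
 [-1.    -0.005  0.001]] 
shift cm (tool) [  0.92 -16.84 -17.29] pos [ 0.4357 -0.1282  0.2285] open 0.755 F [-0.1 -1.1  0.1] t 1.3
```

Emit:
{"method": "apply_moves", "body": {
  "steps": [
    [[0,-3,-3.1],[0,0,0]],
    [[0,-3,-3.1],[0,0,0]],
    [[0,-3,-3.1],[0,0,0]],
    [[0,-3,-3.1],[0,0,0]],
    [[0,-2.5,-2.5],[0,0,0]],
    [[0,-1.5,-1.5],[0,0,0]],
    [[0,-0.5,-0.5],[0,0,0]],
    [[0,0,0],[0,0,0]]
  ]
}}

```text
time_s: 2.1
tool_pos: [0.5467, 0.0967, 0.2275]
ee_rot: [2.041, 0.346, -2.049]
contact_force: [0.1, -0.9, -0.1]
opening: 0.747
```

```bash
python3 -c "
from h import *
rel([.546,.0865,.098]);grab('scene','s1');grab('top','t1')
a=cv2.imread('pics/s1.png')[120:270,200:360];b=cv2.imread('pics/t1.png')[110:260,120:300]
cv2.imwrite('pics/c4.png',cv2.resize(np.hstack([a,b]),None,fx=2.3,fy=2.3,interpolation=2))"
```

```text
R cols x,y,z
 [[-0.005  0.324 -0.946]
 [ 0.005 -0.946 -0.324]
 [-1.    -0.006  0.003]] 
shift cm (tool) [12.95  1.02  0.36] pos [0.5467 0.0967 0.2275] open 0.747 F [ 0.1 -0.9 -0.1] t 2.1
```

View pics/c4.png

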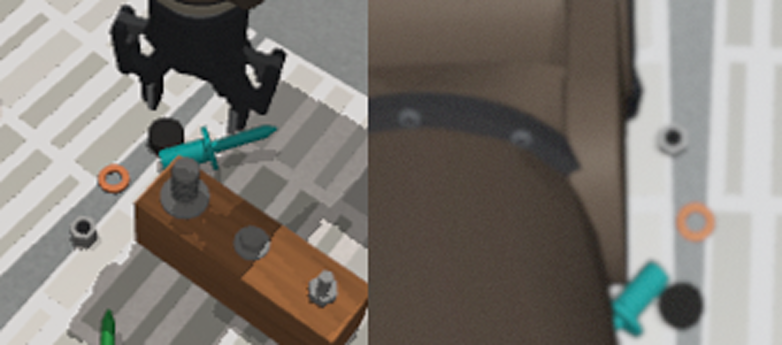

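View pics/s1.png

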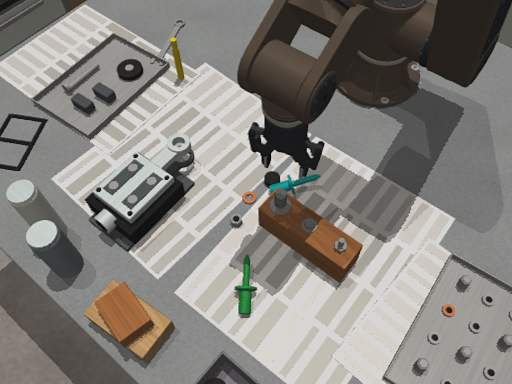

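Both coloured look-alikes, which stood on their tips, have toppled. The arm was nowhere near the green one, and both are out of the way. The pin is unmoved at (280,200). I centre over it and descend.

Emit:
{"method": "apply_moves", "body": {
  "steps": [
    [[0,0.7,0.3],[0,0,0]],
    [[0,0.3,0.1],[0,0,0]],
    [[2,0,0],[0,0,0]],
    [[2,0,0],[0,0,0]],
    [[1,0,0],[0,0,0]],
    [[0,0,0],[0,0,0]],
    [[0,0,0],[0,0,0]]
  ]
}}

```text
time_s: 2.9
tool_pos: [0.545, 0.0776, 0.1782]
ee_rot: [2.048, 0.337, -2.051]
contact_force: [1.1, -0.1, -0.4]
opening: 0.751
```

```bash
python3 -c "
from h import *
rel([.546,.0865,.098]);grab('scene','s2')
a=cv2.imread('pics/s2.png')[120:270,200:360]
cv2.imwrite('pics/c5.png',cv2.resize(a,None,fx=4,fy=4,interpolation=2))"
```

```text
R cols x,y,z
 [[-0.002  0.316 -0.949]
 [ 0.004 -0.949 -0.316]
 [-1.    -0.005  0.001]] 
shift cm (tool) [ 8.02 -0.78 -0.38] pos [0.545  0.0776 0.1782] open 0.751 F [ 1.1 -0.1 -0.4] t 2.9
```

View pics/c5.png

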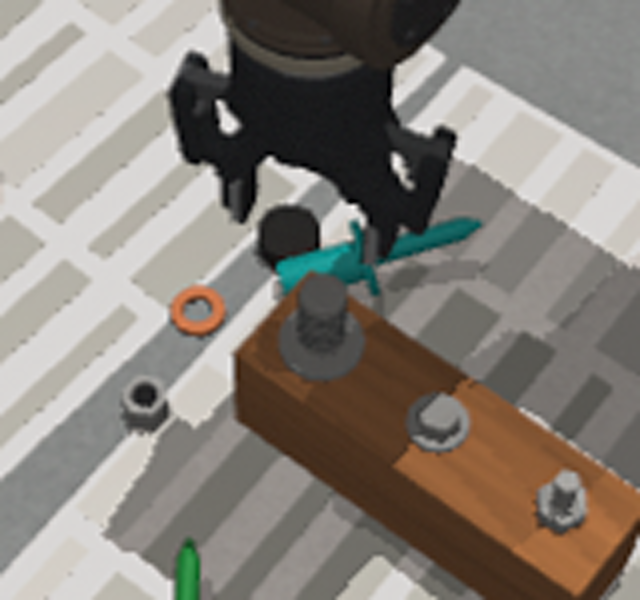

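Emit:
{"method": "apply_moves", "body": {
  "steps": [
    [[0,-0.7,-0.3],[0,0,0]],
    [[0,0,0],[0,0,0]],
    [[0,0,0],[0,0,0]]
  ]
}}

```text
time_s: 3.25
tool_pos: [0.5464, 0.086, 0.1801]
ee_rot: [2.051, 0.337, -2.048]
contact_force: [0.7, -0.1, 0.2]
opening: 0.748
```

```bash
python3 -c "
from h import *
rel([.546,.0865,.098])"
```

```text
R cols x,y,z
 [[ 0.001  0.316 -0.949]
 [ 0.004 -0.949 -0.316]
 [-1.    -0.004 -0.002]] 
shift cm (tool) [ 8.21 -0.03  0.03] pos [0.5464 0.086  0.1801] open 0.748 F [ 0.7 -0.1  0.2] t 3.25
```

Well centred. Now down.

Emit:
{"method": "apply_moves", "body": {
  "steps": [
    [[1,0,0],[0,0,0]],
    [[1,0,0],[0,0,0]],
    [[1,0,0],[0,0,0]],
    [[1,0,0],[0,0,0]],
    [[1,0,0],[0,0,0]],
    [[1,0,0],[0,0,0]],
    [[0.8,0,0],[0,0,0]],
    [[0.5,0,0],[0,0,0]],
    [[0,0,0],[0,0,0]],
    [[0,0,0],[0,0,0]]
  ]
}}

```text
time_s: 4.25
tool_pos: [0.546, 0.0864, 0.0994]
ee_rot: [2.049, 0.337, -2.05]
contact_force: [0.2, 0.2, 0.1]
opening: 0.746
```

```bash
python3 -c "
from h import *
rel([.546,.0865,.098]);grab('scene','s3')
a=cv2.imread('pics/s3.png')[120:270,200:360]
cv2.imwrite('pics/c6.png',cv2.resize(a,None,fx=4,fy=4,interpolation=2))"
```

```text
R cols x,y,z
 [[-0.001  0.316 -0.949]
 [ 0.004 -0.949 -0.316]
 [-1.    -0.004 -0.   ]] 
shift cm (tool) [ 0.14 -0.01 -0.01] pos [0.546  0.0864 0.0994] open 0.746 F [0.2 0.2 0.1] t 4.25
```

View pics/c6.png

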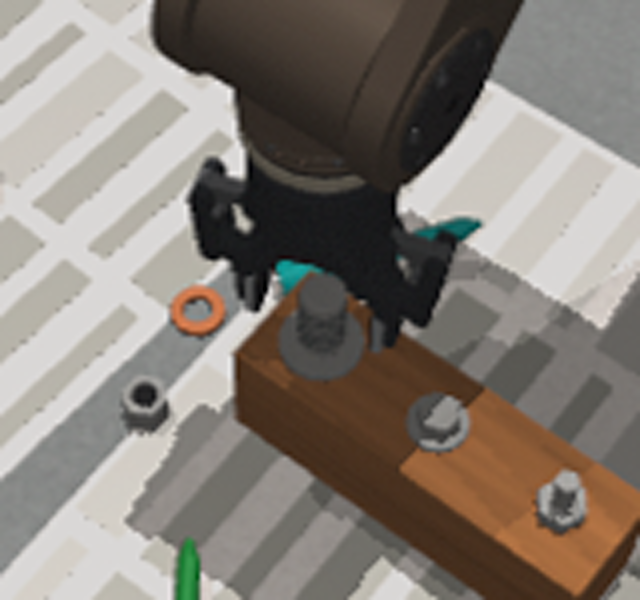

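The fingertips straddle the grip: crop (250,290) and (383,335), with the pin axis at about (319,320). Closing.

Emit:
{"method": "apply_moves", "body": {
  "steps": [
    [[0,0,0],[0,0,0]],
    [[0,0,0],[0,0,0]],
    [[0,0,0],[0,0,0]],
    [[0,0,0],[0,0,0]],
    [[0,0,0],[0,0,0]],
    [[0,0,0],[0,0,0]]
  ],
  "gripper": -1,
  "newtons": 70
}}

```text
time_s: 4.9
tool_pos: [0.5463, 0.0864, 0.1007]
ee_rot: [2.051, 0.337, -2.047]
contact_force: [-0.4, -0.0, -1.3]
opening: 0.284
```

```bash
python3 -c "
from h import *
rel([.546,.0865,.098]);grab('scene','s4')
a=cv2.imread('pics/s4.png')[120:270,200:360]
cv2.imwrite('pics/c7.png',cv2.resize(a,None,fx=4,fy=4,interpolation=2))"
```

```text
R cols x,y,z
 [[ 0.001  0.316 -0.949]
 [ 0.004 -0.949 -0.316]
 [-1.    -0.004 -0.002]] 
shift cm (tool) [ 0.27 -0.02  0.03] pos [0.5463 0.0864 0.1007] open 0.284 F [-0.4 -0.  -1.3] t 4.9
```

View pics/c7.png

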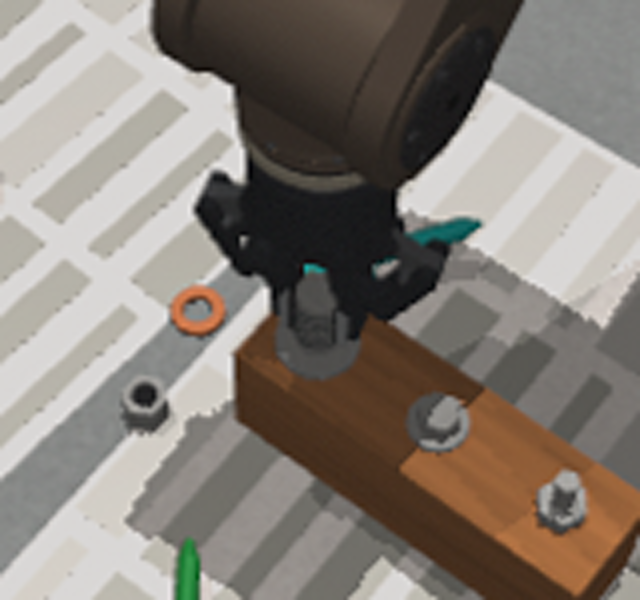

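Gripped: the opening is 24 mm on the 26 mm grip. Lift straight up.

Emit:
{"method": "apply_moves", "body": {
  "steps": [
    [[-1,0,0],[0,0,0]],
    [[-1.5,0,0],[0,0,0]],
    [[-1.5,0,0],[0,0,0]],
    [[-1.5,0,0],[0,0,0]],
    [[-1.5,0,0],[0,0,0]],
    [[-1.5,0,0],[0,0,0]],
    [[-1.5,0,0],[0,0,0]],
    [[-1.5,0,0],[0,0,0]],
    [[-1,0,0],[0,0,0]],
    [[-0.5,0,0],[0,0,0]],
    [[0,0,0],[0,0,0]],
    [[0,0,0],[0,0,0]]
  ]
}}

```text
time_s: 6.15
tool_pos: [0.5442, 0.0858, 0.2396]
ee_rot: [2.047, 0.337, -2.051]
contact_force: [0.5, 0.2, -2.3]
opening: 0.285
```

```bash
python3 -c "
from h import *
rel([.5665,-.207,.23]);grab('scene','s5')
a=cv2.imread('pics/s5.png')[100:250,200:360]
cv2.imwrite('pics/c8.png',cv2.resize(a,None,fx=4,fy=4,interpolation=2))"
```

```text
R cols x,y,z
 [[-0.002  0.316 -0.949]
 [ 0.004 -0.949 -0.316]
 [-1.    -0.005  0.001]] 
shift cm (tool) [ 0.83 28.48  7.15] pos [0.5442 0.0858 0.2396] open 0.285 F [ 0.5  0.2 -2.3] t 6.15
```

View pics/c8.png

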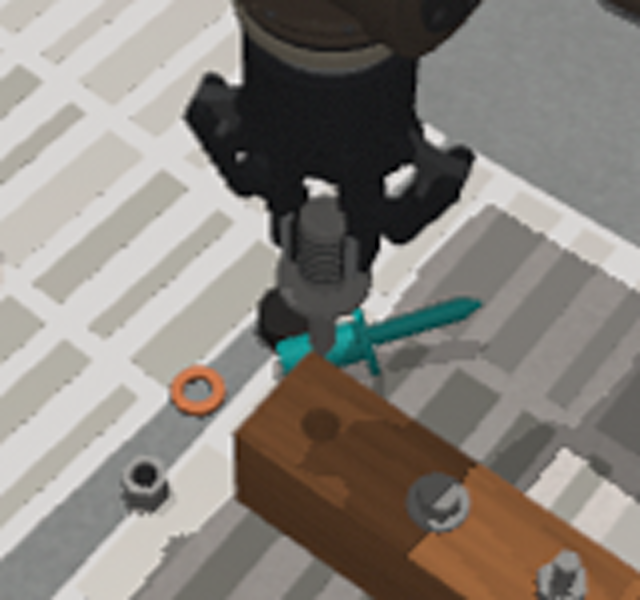

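The pin is in hand and upright, and the empty hole shows at crop (320,425). Traverse to above the eyelet.

Emit:
{"method": "apply_moves", "body": {
  "steps": [
    [[0,1.5,0.4],[0,0,0]],
    [[0,2.5,0.6],[0,0,0]],
    [[0,2.5,0.6],[0,0,0]],
    [[0,2.5,0.6],[0,0,0]],
    [[0,2.5,0.6],[0,0,0]],
    [[0,2.5,0.6],[0,0,0]],
    [[0,2.5,0.6],[0,0,0]],
    [[0,2.5,0.6],[0,0,0]],
    [[0,2,0.6],[0,0,0]],
    [[0,1.5,0.4],[0,0,0]],
    [[0,0.5,0.2],[0,0,0]],
    [[0,0,0],[0,0,0]]
  ]
}}

```text
time_s: 7.4
tool_pos: [0.5594, -0.1676, 0.231]
ee_rot: [2.037, 0.341, -2.065]
contact_force: [0.0, 0.5, -3.8]
opening: 0.284
```

```bash
python3 -c "
from h import *
rel([.5665,-.207,.23])"
```

```text
R cols x,y,z
 [[-0.014  0.316 -0.949]
 [ 0.006 -0.949 -0.316]
 [-1.    -0.01   0.012]] 
shift cm (tool) [0.07 3.97 0.57] pos [ 0.5594 -0.1676  0.231 ] open 0.284 F [ 0.   0.5 -3.8] t 7.4
```

Emit:
{"method": "apply_moves", "body": {
  "steps": [
    [[0,1.5,0.2],[0,0.01,0.01]],
    [[0,1.5,0.2],[0,0,0]],
    [[0,0.6,0.1],[0,0,0]],
    [[0,0,0],[0,0,0]],
    [[0,0,0],[0,0,0]]
  ]
}}

```text
time_s: 7.9
tool_pos: [0.5668, -0.2047, 0.2308]
ee_rot: [2.045, 0.333, -2.047]
contact_force: [-0.3, -0.6, -3.2]
opening: 0.288
```

```bash
python3 -c "
from h import *
rel([.5665,-.207,.18]);grab('scene','s6');grab('top','t6')
a=cv2.imread('pics/s6.png')[60:200,100:260];b=cv2.imread('pics/t6.png')[110:250,300:460]
cv2.imwrite('pics/c9.png',cv2.resize(np.hstack([a,b]),None,fx=2.5,fy=2.5,interpolation=2))"
```

```text
R cols x,y,z
 [[-0.001  0.318 -0.948]
 [-0.001 -0.948 -0.318]
 [-1.     0.001  0.001]] 
shift cm (tool) [5.08 0.21 0.09] pos [ 0.5668 -0.2047  0.2308] open 0.288 F [-0.3 -0.6 -3.2] t 7.9
```

View pics/c9.png

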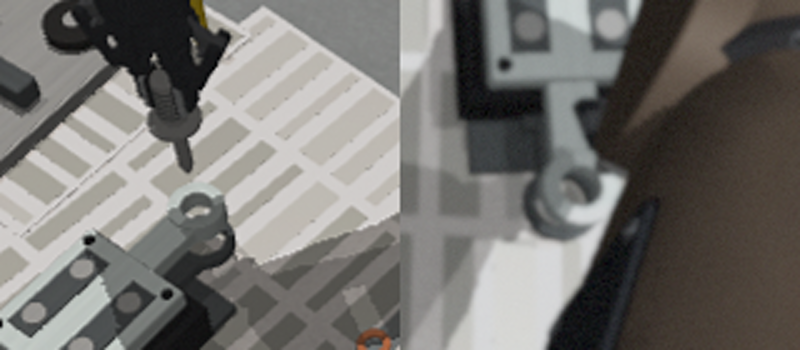

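```bash
python3 -c "
from h import *
s=r.read_state();p=s['tool_pos'];
q=proj('scene',[[p[0],p[1],p[2]-.0207+k] for k in(-.07,0,.006,.056)]+[[.5665,-.207,.09]]);print(q,(q-[100,60])*2.5)
a=cv2.imread('pics/s6.png')[70:160,140:210]
cv2.imwrite('pics/c10.png',cv2.resize(a,None,fx=6,fy=6,interpolation=2)); print((q-[140,70])*6+2.5)"
```

```text
[[174.91729859 129.04125546]
 [169.67381676 108.84125134]
 [169.19706664 107.00461783]
 [165.03886774  90.98556072]
 [177.63721971 141.63932636]] [[187.29324648 172.60313866]
 [174.1845419  122.10312836]
 [172.9926666  117.51154458]
 [162.59716935  77.46390181]
 [194.09304928 204.09831589]]
[[212.00379154 356.74753278]
 [180.54290057 235.54750805]
 [177.68239983 224.52770699]
 [152.73320645 128.41336433]
 [228.32331828 432.33595814]]
```

View pics/c10.png

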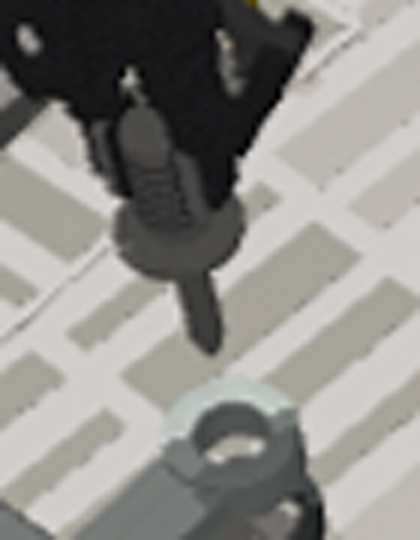

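The tip is at crop (212,350) and the eyelet centre at about (232,437). Both are within about 1 px of the predictions (212,357) and (228,432). I lower until the tip is just above the eyelet and look again.

Emit:
{"method": "apply_moves", "body": {
  "steps": [
    [[0.8,0.15,0.1],[0,0,0]],
    [[1,0,0],[0,0,0]],
    [[1,0,0],[0,0,0]],
    [[0.7,0,0],[0,0,0]],
    [[0.2,0,0],[0,0,0]],
    [[0,0,0],[0,0,0]],
    [[0,0,0],[0,0,0]]
  ]
}}

```text
time_s: 8.7
tool_pos: [0.5658, -0.205, 0.1896]
ee_rot: [2.043, 0.336, -2.048]
contact_force: [-0.7, -0.4, -2.1]
opening: 0.288
```

```bash
python3 -c "
from h import *
rel([.5665,-.207,.18]);grab('scene','s7')
s=r.read_state();p=s['tool_pos'];
q=proj('scene',[[p[0],p[1],p[2]-.0207+k] for k in(-.07,0,.006,.056)]+[[.5665,-.207,.09]])
a=cv2.imread('pics/s7.png')[85:165,140:210]
cv2.imwrite('pics/c11.png',cv2.resize(a,None,fx=7,fy=7,interpolation=2)); print((q-[140,85])*7+3)"
```

```text
R cols x,y,z
 [[-0.002  0.32  -0.948]
 [ 0.    -0.948 -0.32 ]
 [-1.    -0.001  0.002]] 
shift cm (tool) [ 0.96  0.21 -0.  ] pos [ 0.5658 -0.205   0.1896] open 0.288 F [-0.7 -0.4 -2.1] t 8.7
[[267.78487561 385.21172109]
 [233.36110538 252.35349858]
 [230.23701741 240.29611   ]
 [203.02971832 135.28979102]
 [266.46053799 399.47528449]]
```

View pics/c11.png

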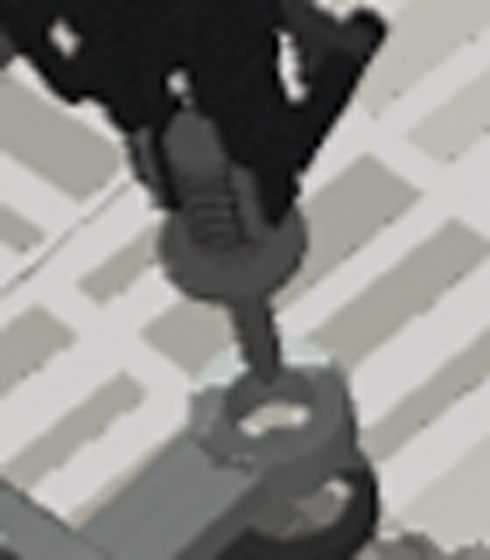

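The tip at (268,378) lies over the hole, whose centre is at about (271,405) on the ring top. A small shift, then lower into the eyelet.

Emit:
{"method": "apply_moves", "body": {
  "steps": [
    [[0.5,0.05,-0.16],[0,0,0]],
    [[0.7,0,0],[0,0,0]],
    [[0.7,0,0],[0,0,0]],
    [[0.7,0,0],[0,0,0]],
    [[0.5,0,0],[0,0,0]],
    [[0,0,0],[0,0,0]]
  ]
}}

```text
time_s: 9.35
tool_pos: [0.5677, -0.2051, 0.1562]
ee_rot: [2.044, 0.336, -2.047]
contact_force: [0.0, -0.5, -2.9]
opening: 0.286
```

```bash
python3 -c "
from h import *
rel([.5675,-.2055,.1107]);grab('scene','s8')
a=cv2.imread('pics/s8.png')[85:165,140:210]
cv2.imwrite('pics/c12.png',cv2.resize(a,None,fx=7,fy=7,interpolation=2))"
```

```text
R cols x,y,z
 [[-0.002  0.32  -0.948]
 [-0.    -0.948 -0.32 ]
 [-1.    -0.     0.002]] 
shift cm (tool) [4.55 0.04 0.03] pos [ 0.5677 -0.2051  0.1562] open 0.286 F [ 0.  -0.5 -2.9] t 9.35
```

View pics/c12.png

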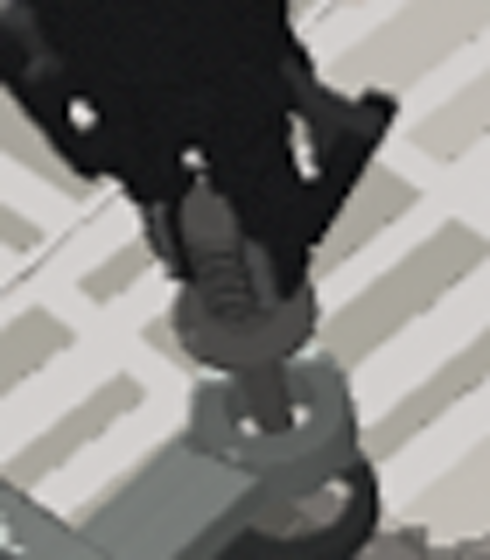

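The shank is inside the hole with light on both sides, and the force shows only the pin's weight. Continue.

Emit:
{"method": "apply_moves", "body": {
  "steps": [
    [[0.5,0,0],[0,0,0]],
    [[0.5,0,0],[0,0,0]],
    [[0.5,0,0],[0,0,0]],
    [[0.5,0,0],[0,0,0]],
    [[0.5,0,0],[0,0,0]],
    [[0.5,0,0],[0,0,0]],
    [[0.5,0,0],[0,0,0]],
    [[0.2,0,0],[0,0,0]],
    [[0,0,0],[0,0,0]],
    [[0,0,0],[0,0,0]]
  ]
}}

```text
time_s: 10.4
tool_pos: [0.5681, -0.2053, 0.1165]
ee_rot: [2.044, 0.335, -2.046]
contact_force: [-0.2, -0.1, -2.2]
opening: 0.284
```

```bash
python3 -c "
from h import *
rel([.5675,-.2055,.1107]);grab('scene','s9')
a=cv2.imread('pics/s9.png')[85:165,140:210]
cv2.imwrite('pics/c13.png',cv2.resize(a,None,fx=7,fy=7,interpolation=2))"
```

```text
R cols x,y,z
 [[-0.001  0.32  -0.948]
 [-0.001 -0.948 -0.32 ]
 [-1.     0.001  0.001]] 
shift cm (tool) [0.58 0.   0.06] pos [ 0.5681 -0.2053  0.1165] open 0.284 F [-0.2 -0.1 -2.2] t 10.4
```

View pics/c13.png

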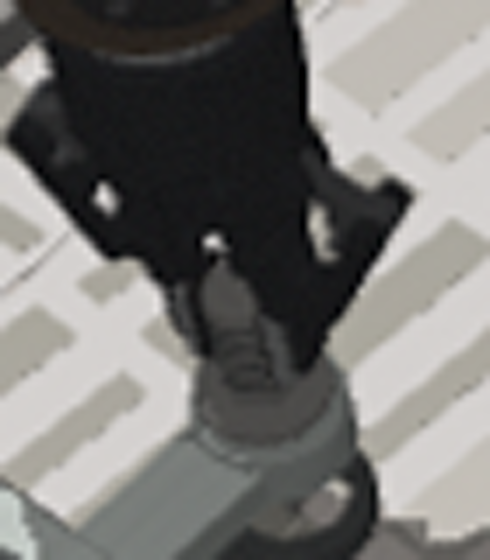

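Emit:
{"method": "apply_moves", "body": {
  "steps": [
    [[0.2,0,0],[0,0,0]],
    [[0.2,0,0],[0,0,0]],
    [[0,0,0],[0,0,0]],
    [[0,0,0],[0,0,0]]
  ]
}}

```text
time_s: 10.85
tool_pos: [0.5683, -0.2054, 0.1128]
ee_rot: [2.045, 0.334, -2.045]
contact_force: [0.4, 0.1, -3.3]
opening: 0.287
```

Emit:
{"method": "apply_moves", "body": {
  "steps": [
    [[0.15,0,0],[0,0,0]],
    [[0.1,0,0],[0,0,0]],
    [[0,0,0],[0,0,0]]
  ]
}}

```text
time_s: 11.15
tool_pos: [0.5684, -0.2055, 0.1107]
ee_rot: [2.045, 0.334, -2.044]
contact_force: [-0.5, -0.7, -3.4]
opening: 0.285
```

Emit:
{"method": "apply_moves", "body": {
  "steps": [
    [[0.1,0,0],[0,0,0]],
    [[0.1,0,0],[0,0,0]],
    [[0,0,0],[0,0,0]]
  ]
}}

```text
time_s: 11.45
tool_pos: [0.5685, -0.2055, 0.1109]
ee_rot: [2.046, 0.333, -2.042]
contact_force: [0.4, 0.3, -2.9]
opening: 0.289
```

Emit:
{"method": "apply_moves", "body": {
  "steps": [
    [[0.2,0,0],[0,0,0]],
    [[0.2,0,0],[0,0,0]],
    [[0,0,0],[0,0,0]]
  ]
}}

```text
time_s: 11.75
tool_pos: [0.5688, -0.2057, 0.1112]
ee_rot: [2.048, 0.331, -2.039]
contact_force: [0.1, -0.5, -3.2]
opening: 0.283
```

```bash
python3 -c "
from h import *
rel([.5675,-.2055,.1107]);grab('scene','s10')
s=r.read_state();p=s['tool_pos']
print(((proj('scene',[[.5675,-.2055,.09+k] for k in(0,.006,.056)])-[140,85])*7+3).round())
a=cv2.imread('pics/s10.png')[85:165,140:210]
cv2.imwrite('pics/c14.png',cv2.resize(a,None,fx=7,fy=7,interpolation=2))"
```

```text
R cols x,y,z
 [[ 0.005  0.32  -0.948]
 [-0.004 -0.948 -0.32 ]
 [-1.     0.005 -0.004]] 
shift cm (tool) [ 0.04 -0.06  0.11] pos [ 0.5688 -0.2057  0.1112] open 0.283 F [ 0.1 -0.5 -3.2] t 11.75
[[268. 404.]
 [265. 393.]
 [240. 300.]]
```

View pics/c14.png

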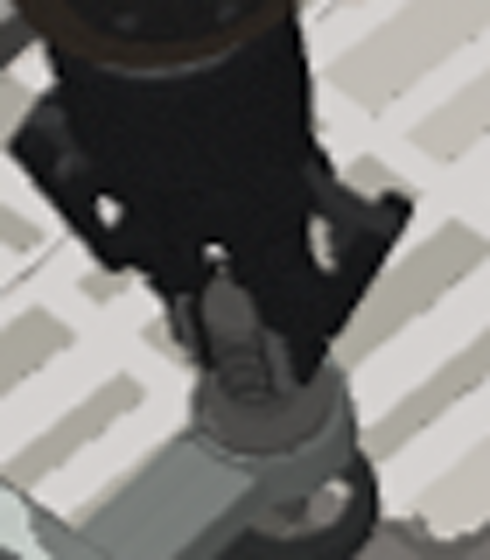

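z stopped at 0.1107–0.1112, where I predicted seating, and the collar sits on the ring at crop (265,450). Release.

Emit:
{"method": "apply_moves", "body": {
  "steps": [
    [[0,0,0],[0,0,0]],
    [[0,0,0],[0,0,0]],
    [[0,0,0],[0,0,0]],
    [[0,0,0],[0,0,0]],
    [[0,0,0],[0,0,0]]
  ],
  "gripper": 0.4
}}

```text
time_s: 12.3
tool_pos: [0.5693, -0.206, 0.1104]
ee_rot: [2.048, 0.331, -2.038]
contact_force: [-0.3, 0.1, -0.3]
opening: 0.701
```

```bash
python3 -c "
from h import *
rel([.5675,-.2055,.1107]);grab('scene','s11')
a=cv2.imread('pics/s11.png')[85:165,140:210]
cv2.imwrite('pics/c15.png',cv2.resize(a,None,fx=7,fy=7,interpolation=2))"
```

```text
R cols x,y,z
 [[ 0.005  0.32  -0.948]
 [-0.004 -0.948 -0.32 ]
 [-1.     0.005 -0.004]] 
shift cm (tool) [-0.04 -0.11  0.16] pos [ 0.5693 -0.206   0.1104] open 0.701 F [-0.3  0.1 -0.3] t 12.3
```

View pics/c15.png

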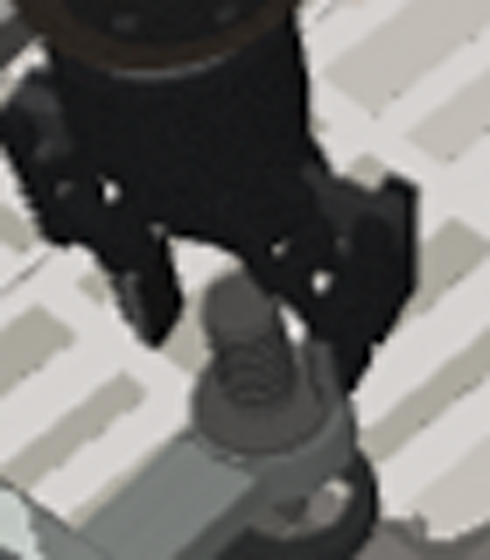

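The pin stands free with its collar on the eyelet and the fingers open. Retreat straight up.

Emit:
{"method": "apply_moves", "body": {
  "steps": [
    [[-0.7,0,0],[0,0,0]],
    [[-1,0,0],[0,0,0]],
    [[-1.5,0,0],[0,0,0]],
    [[-1.5,0,0],[0,0,0]],
    [[-1.5,0,0],[0,0,0]],
    [[-1.5,0,0],[0,0,0]],
    [[-1.5,0,0],[0,0,0]],
    [[-1,0,0],[0,0,0]],
    [[-0.5,0,0],[0,0,0]],
    [[0,0,0],[0,0,0]],
    [[0,0,0],[0,0,0]]
  ]
}}

```text
time_s: 13.45
tool_pos: [0.5686, -0.2055, 0.228]
ee_rot: [2.051, 0.328, -2.034]
contact_force: [-0.3, -0.2, -0.8]
opening: 0.703
```

```bash
python3 -c "
from h import *
rel([.5675,-.2055,.1107]);im,d=grab('scene','s12')
P=np.array([world('scene',u,v,d[v,u]) for v in range(95,165) for u in range(140,210)])
for n,z0,z1 in(('top',.138,.155),('collar',.093,.103)):
    Q=P[(np.hypot(P[:,0]-.5675,P[:,1]+.2055)<.03)&(P[:,2]>z0)&(P[:,2]<z1)]
    print(n,len(Q),Q.mean(0).round(4),np.round(cv2.minEnclosingCircle(Q[:,:2].astype(np.float32))[0],4),np.median(Q[:,2]))
print(((proj('scene',[[.567,-.2065,.09+k] for k in(0,.006,.056)])-[140,85])*7+3).round())
a=cv2.imread('pics/s12.png')[85:165,140:210]
cv2.imwrite('pics/c16.png',cv2.resize(a,None,fx=7,fy=7,interpolation=2))"
```

```text
R cols x,y,z
 [[ 0.009  0.32  -0.947]
 [-0.006 -0.947 -0.32 ]
 [-1.     0.008 -0.007]] 
shift cm (tool) [11.73 -0.13  0.18] pos [ 0.5686 -0.2055  0.228 ] open 0.703 F [-0.3 -0.2 -0.8] t 13.45
top 96 [ 0.5699 -0.2039  0.1453] [ 0.5684 -0.2043] 0.1455014408245746
collar 170 [ 0.5724 -0.1996  0.0971] [ 0.5718 -0.2042] 0.0969139620266681
[[266. 401.]
 [264. 390.]
 [239. 297.]]
```

View pics/c16.png

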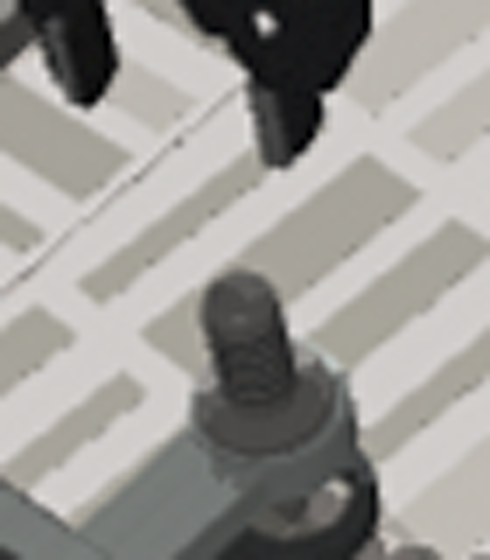

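The pin is seated and upright. The grip top reads z = 0.1455 (expected 0.146), the collar top 0.097 (expected 0.096), and the axis is about 2–3 mm from the hole centre. Handing in.

```bash
python3 -c "
from bench import r
print(r.job_done())"
```

```text
the job is handed in; nothing more can be done
None
```

I took the steel locating pin out of the block, lowered it through the eyelet while holding it, and released it with its collar resting on the eyelet. I handed the job in at about 13.5 s; no verdict was reported.

- **Final position:** the last picture shows the pin upright, with depth reading the grip top at z = 0.1455 m (0.146 expected) and the collar top at 0.097 m (0.096 expected). Its axis is about 2–3 mm from the estimated hole centre. The gripper is open, with its fingertips about 80 mm above the pin's top.
- **Seating contact:** the force reading showed no clear contact when the collar landed. I judged it seated because the downward motion stopped at the predicted height and the picture agreed.
- **Camera disagreement:** the two cameras' eyelet and pin estimates differed by 2–3 mm, well inside the hole's clearance.
- **Look-alikes:** the green and turquoise ones toppled early on while the arm was approaching. The arm was not near the green one; both were still lying on the work surface when I last saw them, before the lift.

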